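# Weigh out the tumbler charge and stack the dishes

### The job

Make up the charge of steel balls for the tumbler: tip the balls from the two loaded dishes into the spring-hung pan, so that all six lie in it and their weight puts it down on its stop. Stack all the dishes, emptied and already empty, upright one inside another in the round seat on the wooden block. Do not disturb the hammer, the brick or the jar.

Things in the scene. Friction and masses are not known exactly. Their poses are not given: they have to be found in the camera images.
- scale: Fixed spring scale: blue foot plate 205 x 120 mm, 14 mm thick, origin on the bench under the centre of the pan. Its column (14 mm thick rod, 40 mm cap, 226 mm tall) stands 115 mm along the scale's own +x from the pan centre, on the side away from the robot.
- pan (a joint): Height of the spring-hung pan: 0 = up (empty), grows as the pan sinks, 0.030 m = down on its hard rubber-topped stop. The spring holds it up until about 270 g lie in it; 400 g sinks it about 0.018 m; about 490 g or more puts it on the stop.
- pan_floor (a point): Centre of the inner floor of the round aluminium pan, 94 mm above the bench when the pan is up, 64 mm when down; z up. Inner floor radius 56 mm, flared wall, rim radius 80 mm, rim 32 mm above this point.
- seat: Fixed wooden block 130 x 130 x 30 mm with a low flared steel cup (rim radius 46 mm, rim 49 mm above the bench) on top, into which the foot of a dish fits; origin on the bench under its centre.
- seat_floor (a point): Centre of the inner floor of the seat's steel cup, 36 mm above the bench: the underside of the lowest dish of the stack rests here.
- dish1: Flared steel dish, loaded with three balls. About 220 g, rim radius 56, height 38, wall 4, foot radius 26 mm; solid foot, so inner floor (radius 28) is 14 mm up. Flat handle 16 wide, 8 thick along the dish's own -x, from the rim to 126 mm from centre, mid-height 34 mm. Origin: centre of underside, z up. Wall flares 42 deg from vertical: tipped 60 to 75 deg, balls roll out.
- dish2: Flared steel dish, loaded with three balls. About 220 g, rim radius 56, height 38, wall 4, foot radius 26 mm; solid foot, so inner floor (radius 28) is 14 mm up. Flat handle 16 wide, 8 thick along the dish's own -x, from the rim to 126 mm from centre, mid-height 34 mm. Origin: centre of underside, z up. Wall flares 42 deg from vertical: tipped 60 to 75 deg, balls roll out.
- dish3: Flared steel dish, empty, may be absent. About 220 g, rim radius 56, height 38, wall 4, foot radius 26 mm; solid foot, so inner floor (radius 28) is 14 mm up. Flat handle 16 wide, 8 thick along the dish's own -x, from the rim to 126 mm from centre, mid-height 34 mm. Origin: centre of underside, z up. Nested dishes sit 14 mm above one another with 2 to 3 mm side play.
- dish4: Flared steel dish, empty, may be absent. About 220 g, rim radius 56, height 38, wall 4, foot radius 26 mm; solid foot, so inner floor (radius 28) is 14 mm up. Flat handle 16 wide, 8 thick along the dish's own -x, from the rim to 126 mm from centre, mid-height 34 mm. Origin: centre of underside, z up. Nested dishes sit 14 mm above one another with 2 to 3 mm side play.
- dish5: Flared steel dish, empty, may be absent. About 220 g, rim radius 56, height 38, wall 4, foot radius 26 mm; solid foot, so inner floor (radius 28) is 14 mm up. Flat handle 16 wide, 8 thick along the dish's own -x, from the rim to 126 mm from centre, mid-height 34 mm. Origin: centre of underside, z up. Nested dishes sit 14 mm above one another with 2 to 3 mm side play.
- ball1_center (a point): Centre of a steel ball, diameter 28 mm, 90 g, at the start in one of the two loaded dishes.
- ball2_center (a point): Centre of a steel ball, diameter 28 mm, 90 g, at the start in one of the two loaded dishes.
- ball3_center (a point): Centre of a steel ball, diameter 28 mm, 90 g, at the start in one of the two loaded dishes.
- ball4_center (a point): Centre of a steel ball, diameter 28 mm, 90 g, at the start in one of the two loaded dishes.
- ball5_center (a point): Centre of a steel ball, diameter 28 mm, 90 g, at the start in one of the two loaded dishes.
- ball6_center (a point): Centre of a steel ball, diameter 28 mm, 90 g, at the start in one of the two loaded dishes.
- hammer: Bystander: hammer lying on the bench, 260 mm long.
- firebrick: Bystander: pale fire brick 110 x 75 x 60 mm.
- jar: Bystander: closed jar, 60 mm across, 85 mm tall.
Things that resemble listed ones, but are neither listed nor needed, are in the scene too. What is shaped like the part that bears ball4_center but blue is not meant.

How it is judged:
By the outcome, as a careful person would: the job done as asked, in the order asked, and still so for the second after the job is handed in, with the robot touching nothing.
Of dish3, dish4, dish5 only 1 to 3 are there at a start; the rules pass over those that are not, and their reading is None.
At some moment in a run one of dish3, dish4, dish5 may be knocked a few centimetres aside while the robot is not near it.
It also fails if it takes over 210 s, if anything falls off the work surface, if the arm or the gripper's body presses on something with over 40 N, if the wrist force passes 120 N, or if a joint passes its speed limit or range.

### The arm

A 7-joint arm with a two-finger parallel gripper is mounted at the origin on the work surface. World frame = base frame: x ahead of the robot, y to its left, z up, the work surface at z = 0. Lengths are in m, angles in rad, forces in N, time in s.
With the tool pointing down it reaches from about 0.4 to 0.9 m from the base axis. Payload 5.5 kg.
Tool frame: the origin (TCP) lies midway between the tips of the shut fingers; the grasp point (between the pads) lies 19 mm behind it (manip.grip_depth is the distance from the TCP to the grasp point, in m); z points along the fingers, y is the line along which they close (so a half turn about z gives the same grasp; the last joint's range is limited). The gripper opens to 92 mm and grips with 3 to 60 N. Pads are 19 mm wide; open, the fingers measure 130 mm over their backs; the gripper's body (75 mm by 190 mm) begins 47 mm behind the grasp point.
Start: joints at [-0.983, 0.501, -0.427, 1.55, 0.221, 1.138, -0.21], TCP at [0.207, 0.616, 0.227] pointing down, gripper open.
Joint ranges: [-2.88, 2.88], [-0.31, 2.03], [-1.54, 1.56], [0.2, 2.42], [-1.41, 4.55], [0.19, 2.02], [-2.57, 2.57]. Speed limits (rad/s): [2.57, 2.57, 3.14, 3.14, 3.14, 3.14, 3.14].

### API

Orientations are given as a unit quaternion [x, y, z, w].
In Python, from bench import manip, effector, viewer gives the robot as it stands. Calls block until the motion is done:
- manip.move_pose(position, orientation): joint-space move of the TCP to a pose.
- manip.servo_line(position, ori=None, vel=0.15): straight line of the TCP; ori=None keeps the orientation; vel is the mean speed in m/s.
- manip.movej(angles): joint-space move.
- effector.open_jaws() and effector.close(f_grip=None): open the fingers fully, or close them until they stop; f_grip is the grip in N (None keeps the last).
- manip.sleep(seconds).
- manip.solve_ik(position, orientation): joint angles nearest the present ones, or None.
- viewer.get_image(name): name is "side" or "top" or "wrist"; returns the picture (480x640x3 uint8, red, green, blue); there is no depth.
- viewer.get_calibration(name): a dict with "vfov" (degrees; the focal length in pixels is half the picture's height over the tangent of half this angle, whatever the lens; pixels are square), "cx", "cy" (the principal point, pixels), "eye" and "attitude" of the camera in the world. Camera axes: x right, y down, z forward; pixel columns grow to the right and rows downward; lengths in m; the calibration is good to about 2 mm. The wrist camera is an equidistant fisheye: a pixel r from the principal point sees the ray r / f radians off the axis. A picture is of the moment at which its call begins: read the wrist's pose just before it. get_calibration takes no time and is no camera call; for the wrist camera it gives the pose at the moment of the call.
A pose or a line that the arm cannot do raises manip.PlanningError and nothing moves.
- manip.hand_in(): hands the job in; it is judged then, once.
Readings, each from a call of its own:
- manip.current_clock(): time.
- manip.current_q(): joint angles.
- manip.current_joint_velocities(): joint speeds.
- manip.current_tau(): joint torques, N m.
- manip.current_tool_pos(): TCP position.
- manip.current_tcp_rot(): TCP orientation.
- manip.current_force(): force on the tool from outside, world axes, zero at the start.
- manip.current_wrist_torque(): the same for the moment, N m.
- manip.current_finger_gap(): finger opening in m.
- manip.current_gripper_force(): force on a finger pad.
Only numpy, scipy, OpenCV 4.12 (cv2) and the standard library are available. Lean on these libraries where they do the work, as an engineer would, in place of code of your own. Each camera call takes 0.05 s, during which the arm holds its last target. There are 200 camera calls.

## Working session

There is one attempt and no reset: what is moved stays moved. The work goes in short steps, each a Python script; the robot and the scene stay as the last script left them, time stands still between calls to the robot, and variables do not carry over. Pictures are saved under pics/ and viewed, at most 14 in all, crops included, and the job is handed in when it is done.

```bash
mkdir -p pics; ls
python3 - <<'E'
from bench import manip, effector, viewer
import cv2
for n in ("top","side"):
    im=viewer.get_image(n); cv2.imwrite(f"pics/{n}0.png",im[:,:,::-1]); print(n,viewer.get_calibration(n))
print(manip.current_clock(),manip.current_tool_pos(),manip.current_tcp_rot(),manip.grip_depth, manip.current_force())
print(viewer.get_calibration("wrist"))
E
```

```text
pics
top {'vfov': 44.61611544547398, 'cx': 320.8012978784852, 'cy': 252.0847767387339, 'eye': array([ 0.23708633, -0.00631688,  1.69971558]), 'attitude': array([-0.70369989,  0.70651233, -0.04602708,  0.05939951])}
side {'vfov': 47.96189411237015, 'cx': 313.43779363477205, 'cy': 243.8742303326695, 'eye': array([ 0.35064699, -1.04870238,  0.80083723]), 'attitude': array([ 0.87836068, -0.05087056,  0.03269394, -0.474158  ])}
0.1 [0.20723958 0.61541602 0.22577332] [ 1.61673235e-01  9.86843954e-01 -8.57523352e-04 -1.99938052e-04] 0.0188 [-0.72640388  0.49518807 -0.1732374 ]
{'vfov': 65.70646984690485, 'cx': 314.763829169465, 'cy': 236.4533523751986, 'eye': array([0.1344911 , 0.6392664 , 0.38536885]), 'attitude': array([0.80367216, 0.57766379, 0.08199103, 0.11701743])}
```

View pics/top0.png

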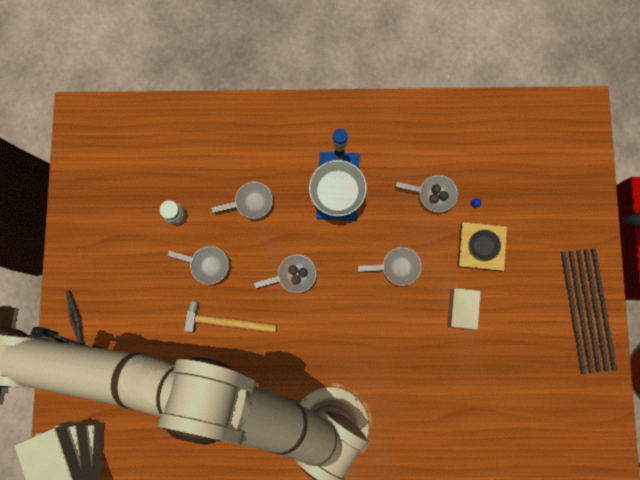

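View pics/side0.png

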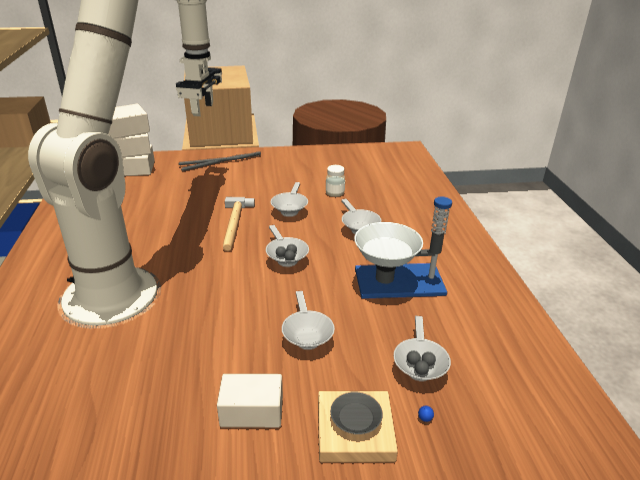

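The top view shows loaded dishes at (298,273) and (439,194), each holding three dark steel balls. Empty dishes are at (254,201), (210,266) and (402,266), the pan is at (338,190) with its column at (340,140), and the seat is at (485,245). The things that could be confused:
- **Balls:** the blue ball at (476,203) is a decoy.
- **Dishes:** the pan is dish-like but large, and it has a blue foot.
- **Seat:** it is the dark cup on the wooden block, and the pale brick at (465,309) isn't it.

The side view agrees, with the loaded dishes at (287,252) and (422,360).

```bash
cat > h.py <<'E'
from bench import manip, effector, viewer
import cv2, numpy as np
from scipy.spatial.transform import Rotation as R
def cast(cal,px,z):
    f=240/np.tan(np.radians(cal["vfov"]/2)); px=np.atleast_2d(px).astype(float)
    d=np.c_[(px[:,0]-cal["cx"])/f,(px[:,1]-cal["cy"])/f,np.ones(len(px))]
    d=R.from_quat(cal["attitude"]).apply(d); e=cal["eye"]
    return (e+d*((z-e[2])/d[:,2])[:,None]).squeeze()
def dishes(im=None,save=None):
    """[(cx,cy,heading of handle,pixel,dark count)] from the top view"""
    im=viewer.get_image("top") if im is None else im; cal=viewer.get_calibration("top")
    hsv=cv2.cvtColor(im,cv2.COLOR_RGB2HSV); m=((hsv[...,1]<75)&(hsv[...,2]>60)).astype(np.uint8)
    m[:95]=0; m[345:]=0; m[:,:100]=0; m[:,530:]=0
    cs,_=cv2.findContours(m,cv2.RETR_EXTERNAL,cv2.CHAIN_APPROX_NONE); out=[]
    for c in cs:
        full=np.zeros_like(m); cv2.drawContours(full,[c],-1,1,-1)
        if full.sum()<700: continue
        body=cv2.morphologyEx(full,cv2.MORPH_OPEN,cv2.getStructuringElement(cv2.MORPH_ELLIPSE,(17,17)))
        if body.sum()<700: continue
        bc=max(cv2.findContours(body,cv2.RETR_EXTERNAL,cv2.CHAIN_APPROX_NONE)[0],key=cv2.contourArea)
        (u,v),ax,_=cv2.fitEllipse(bc)
        han=full.copy(); cv2.circle(han,(round(u),round(v)),int(max(ax)/2+3),0,-1)
        n,l,st,cen=cv2.connectedComponentsWithStats(han)
        C=cast(cal,(u,v),.038)
        hd=None
        if n>1:
            k=1+np.argmax(st[1:,4]); 
            if st[k,4]>30: H=cast(cal,cen[k],.036); hd=np.arctan2(*(H-C)[[1,0]]); hd=(hd,np.hypot(*(H-C)[:2]))
        dark=int(((im.max(2)<75)&(full>0)).sum())
        out.append((C[:2].round(4),hd,(round(u),round(v)),np.round(ax,1),dark))
    return out
E
python3 - <<'E'
from h import *
im=cv2.imread("pics/top0.png")[:,:,::-1].copy()
for d in dishes(im): print(d)
cal=viewer.get_calibration("top")
hsv=cv2.cvtColor(im,cv2.COLOR_RGB2HSV)
m=((abs(hsv[...,0].astype(int)-20)<6)&(hsv[...,2]>190)).astype(np.uint8); m[:,:440]=0; m[:215]=0; m[278:]=0;m[:,530:]=0
c=max(cv2.findContours(m,0,1)[0],key=cv2.contourArea); print("block",cv2.minAreaRect(c),cast(cal,cv2.minAreaRect(c)[0],.03))
m=((im.max(2)<90)).astype(np.uint8); m[:,:465]=0; m[:225]=0; m[268:]=0;m[:,506:]=0
c=max(cv2.findContours(m,0,1)[0],key=cv2.contourArea); e=cv2.fitEllipse(c); print("cup",e,cast(cal,e[0],.049))
m=((abs(hsv[...,0].astype(int)-112)<12)&(hsv[...,1]>120)).astype(np.uint8); m[:,:300]=0; m[:,380:]=0;m[230:]=0;m[:120]=0
n,l,s,ce=cv2.connectedComponentsWithStats(m); print(s[1:],ce[1:]); print([cast(cal,c,.226) for c in ce[1:]])
print("pan", cast(cal,(338,190),.126))
for n in ((172,212),(465,309),(190,317),(275,327)): print(n,cast(cal,n,.05))
cv2.imwrite("pics/c1.png",cv2.resize(im[160:300,160:510,::-1],None,fx=2.2,fy=2.2,interpolation=3))
E
```

```text
(array([ 0.3241, -0.3836]), None, (466, 308), array([26.2, 39.7]), 0)
(array([0.4264, 0.0938]), (np.float64(1.8431083743459566), np.float64(0.0931556457867566)), (297, 273), array([36.3, 37.1]), 133)
(array([ 0.4455, -0.206 ]), (np.float64(1.6218497415060593), np.float64(0.09170581420020762)), (402, 266), array([36.4, 37.3]), 0)
(array([0.4517, 0.3468]), (np.float64(1.277970407525855), np.float64(0.09299654837566661)), (209, 265), array([35.9, 37.7]), 0)
(array([0.6424, 0.2218]), (np.float64(1.804039758237938), np.float64(0.09304982790633051)), (253, 200), array([35.2, 36.6]), 0)
(array([ 0.6577, -0.3165]), (np.float64(1.3345799179936397), np.float64(0.09386734657715798)), (438, 193), array([35.2, 36.7]), 192)
(array([ 0.677 , -0.0241]), None, (337, 188), array([55.9, 56.2]), 2)
block ((483.0247497558594, 245.75245666503906), (44.378658294677734, 42.687095642089844), 5.710593223571777) [ 0.50410971 -0.44170322  0.03      ]
cup ((484.32635498046875, 244.7954559326172), (28.88853645324707, 30.160783767700195), 110.02442169189453) [ 0.50380669 -0.44055179  0.049     ]
[[333 129  14  15 157]
 [320 152  17  13 152]
 [342 153  17  14 149]
 [317 210  40  10 180]] [[339.66242038 135.82165605]
 [326.69078947 156.90131579]
 [351.48993289 158.11409396]
 [336.18888889 215.92777778]]
[array([ 0.76709533, -0.02895776,  0.226     ]), array([0.71003407, 0.00532378, 0.226     ]), array([ 0.70619176, -0.05934992,  0.226     ]), array([ 0.55252819, -0.01845509,  0.226     ])]
pan [ 0.64703643 -0.02475515  0.126     ]
(172, 212) [0.60497852 0.45544877 0.05      ]
(465, 309) [ 0.32197667 -0.37850174  0.05      ]
(190, 317) [0.30225796 0.39374931 0.05      ]
(275, 327) [0.27358795 0.15359049 0.05      ]
```

View pics/c1.png

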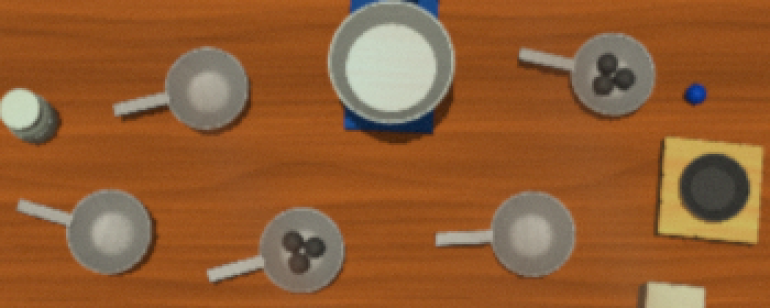

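The crop confirms that the two loaded dishes hold dark steel balls, and that the blue ball sits outside them. Next I check reachability for grasps, pours and seatings.

```bash
cat >> h.py <<'E'
PAN=np.array([.651,-.023]); SEAT=np.array([.504,-.4405]); G=.074; ZG=.034
def tool(c,z,h,th=0.,beta=.5,flip=1,lip=None):
    """TCP pose holding a dish at centre c, underside z, handle heading h, tipped th away from the handle.
    lip: world point at which the pouring lip is held instead."""
    D=R.from_euler("z",h+np.pi)*R.from_euler("y",th)
    a=np.array([np.sin(beta),0,-np.cos(beta)]); y=np.array([0,flip,0.]); T=np.c_[np.cross(y,a),y,a]
    p=np.array([-G,0,ZG])+manip.grip_depth*a
    o=np.array([c[0],c[1],z]) if lip is None else np.asarray(lip)-D.apply([.056,0,.038])
    q=(D*R.from_matrix(T)).as_quat()
    return o+D.apply(p), q
def ik(*a,**k): return manip.solve_ik(*tool(*a,**k))
def lip(h,z=.141,back=.025): return [PAN[0]+back*np.cos(h),PAN[1]+back*np.sin(h),z]
E
python3 - <<'E'
from h import *
ds=[d for d in dishes(cv2.imread("pics/top0.png")[:,:,::-1].copy()) if d[1]]
for b in (0,.4,.7):
  for f in (1,-1):
    print("beta",b,"flip",f)
    print(" grasp",[(d[2],*(None is not ik(d[0],z,d[1][0],beta=b,flip=f) for z in (0,.1))) for d in ds])
    for h in np.radians(range(-180,180,20)):
      s=[ik(0,0,h,th=t,beta=b,flip=f,lip=lip(h)) for t in np.radians([0,35,75])]
      if all(x is not None for x in s): print(" pour",round(np.degrees(h)),*[np.round(x,1) for x in (s[0],s[2])])
    print(" seat",[round(np.degrees(h)) for h in np.radians(range(-180,180,15)) if all(ik(SEAT,z,h,beta=b,flip=f) is not None for z in (.036,.18))])
E
```

```text
beta 0 flip 1
 grasp [((297, 273), True, True), ((402, 266), True, True), ((209, 265), True, True), ((253, 200), True, True), ((438, 193), True, True)]
 pour -120 [ 1.1  0.9 -1.3  1.8  1.   1.2  2.1] [-0.4  1.   0.2  1.2  0.7  1.9  2.3]
 pour -100 [-0.5  1.1  1.3  1.7 -1.1  1.3 -2.3] [-0.5  0.9  0.2  1.4  0.9  1.7  2.3]
 pour -80 [-0.5  1.1  1.3  1.5 -1.1  1.4 -2. ] [-0.6  0.8  0.2  1.7  1.1  1.4  2.3]
 pour -60 [-0.4  1.   1.1  1.4 -0.9  1.3 -1.9] [-0.3  0.7 -0.2  1.9  1.6  1.4  2.2]
 pour -40 [-0.3  1.   0.9  1.3 -0.8  1.2 -1.7] [ 0.   0.6 -0.5  2.1  2.   1.4  2.1]
 pour -20 [-0.3  0.9  0.7  1.2 -0.6  1.2 -1.5] [ 0.1  0.5 -0.4  2.3  2.4  1.1  2. ]
 pour 0 [-0.2  0.9  0.4  1.2 -0.3  1.1 -1.4] [ 0.9  0.8 -1.1  2.3  2.9  1.   2.3]
 pour 20 [-0.2  0.8  0.3  1.2 -0.2  1.1 -1.2] [ 1.1  0.8 -1.1  2.2  3.5  0.6  2.1]
 pour 40 [-0.2  0.8  0.2  1.3 -0.1  1.1 -0.9] [-0.5  1.   1.1  2.1  4.   1.8  0.8]
 pour 60 [-0.2  0.7  0.1  1.4 -0.   1.  -0.7] [ 0.7  0.7 -0.4  1.9 -1.4  1.1  0.9]
 pour 80 [-0.2  0.6 -0.   1.5  0.   1.  -0.4] [ 0.4  0.8  0.1  1.6 -1.3  1.6  0.9]
 pour 100 [-0.2  0.6 -0.   1
[... 6194 characters left out ...]
0.5  1.3 -0.5]
 pour -80 [ 0.3  1.   0.2  1.2 -0.7  1.6  0.9] [-0.3  0.5  0.1  1.6  0.6  1.1 -0.3]
 pour -60 [ 0.3  1.2  0.1  0.7 -0.5  1.8  0.9] [-0.3  0.4  0.1  1.8  0.7  0.9 -0.1]
 pour 60 [-0.2  1.1 -0.4  0.8  0.7  1.9  2.1] [ 1.   0.8 -1.3  1.7  0.4  0.8  2.4]
 pour 80 [-0.2  1.  -0.5  1.2  0.9  1.7  2.1] [-0.6  1.   1.4  1.6 -1.4  1.8 -2.4]
 pour 100 [-0.2  0.8 -0.6  1.6  1.   1.4  2.2] [-0.5  1.   1.4  1.5 -1.3  1.9 -2.1]
 pour 120 [-0.2  0.6 -0.6  1.9  1.1  1.2  2.2] [-0.4  0.9  1.1  1.4 -1.   1.9 -1.9]
 pour 140 [-0.1  0.5 -0.6  2.2  1.4  1.   2.3] [-0.4  0.9  0.9  1.3 -0.8  1.9 -1.7]
 seat [-180, -165, -150, -135, -120, -105, -90, 0, 15, 30, 45, 60, 75, 90, 105, 120, 135, 150, 165]
```

```bash
cat >> h.py <<'E'
def line(c,z,h,vel=.2,**k): p,q=tool(c,z,h,**k); manip.servo_line(p,q,vel)
def grasp(c,h,beta=.4,flip=-1,lift=.14):
    if manip.current_finger_gap()<.085: effector.open_jaws()
    manip.move_pose(*tool(c,.10,h,beta=beta,flip=flip)); line(c,.001,h,beta=beta,flip=flip)
    effector.close(60.); g=manip.current_finger_gap()
    line(c,lift,h,vel=.15,beta=beta,flip=flip)
    print("grasp gap",g,manip.current_finger_gap(),"F",manip.current_force().round(2),"t",manip.current_clock())
def release(z,beta=.4,back=.10):
    effector.open_jaws(); a=R.from_quat(manip.current_tcp_rot()).apply([0,0,1])
    manip.servo_line(manip.current_tool_pos()-back*a,None,.25)
def snap(n,name): cv2.imwrite(f"pics/{name}.png",viewer.get_image(n)[:,:,::-1])
E
python3 - <<'E'
from h import *
print(manip.current_force().round(2))
grasp([.4264,.0938],1.843)
h=np.radians(95)
line([.42,.09],.16,h,beta=.4,flip=-1)
snap("side","lift")
print(manip.current_q().round(2),manip.current_clock())
E
```

```text
[-0.73  0.5  -0.17]
grasp gap 0.01522413996515413 0.015140193947610972 F [ 0.05 -0.61 -5.28] t 5.0
[-0.12  0.38 -0.68  1.99  0.58  1.2   2.12] 5.3833
```

View pics/lift.png

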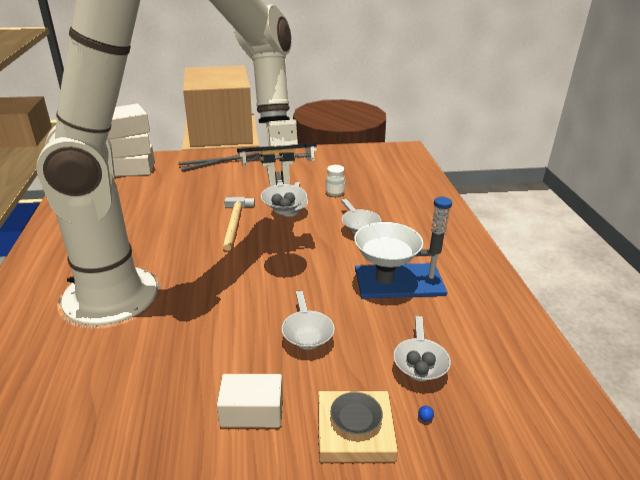

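The dish is level at (285,200) with all three balls still in it. I'll swing its handle round via +x to the -y side, where the tipping stays in one joint branch, and pour from there.

```bash
cat >> h.py <<'E'
def swing(c,z,h0,h1,vel=.1,n=4,**k):
    for h in np.linspace(h0,h1,n+1)[1:]: line(c,z,h,vel=vel,**k)
def pour(h,beta=.4,flip=-1,back=.025,end=75):
    def pz(t,up=0,vel=.06):
        z=.141+.05*max(0,1-t/50)+up
        p,q=tool(0,0,h,th=np.radians(t),beta=beta,flip=flip,lip=lip(h,z,back)); manip.servo_line(p,q,vel)
    pz(0,.02,.15)
    for t in range(10,end+1,5 if 0 else 8): pz(t,vel=.1)
    pz(end); manip.sleep(.5); print("tip",manip.current_force().round(2),manip.current_q().round(2),manip.current_clock())
    snap("side","pour%d"%manip.current_clock())
    for t in (55,30,0): pz(t,.03,.15)
E
python3 - <<'E'
from h import *
k=dict(beta=.4,flip=-1)
swing([.45,.03],.17,np.radians(95),np.radians(-90),**k)
print(manip.current_q().round(2),manip.current_clock())
h=np.radians(-90)
for t in (0,26,50,75): print(np.round(ik(0,0,h,th=np.radians(t),lip=lip(h,.15),**k),2))
E
```

```text
[ 0.37  0.27 -0.06  2.03 -0.43  1.02  0.58] 9.5167
[ 0.41  0.72  0.    1.45 -0.4   1.17  0.6 ]
[0.17 0.54 0.03 1.55 0.05 1.04 0.16]
[-0.12  0.5   0.06  1.6   0.49  1.13 -0.3 ]
[-0.33  0.62  0.02  1.57  0.85  1.41 -0.66]
```

```bash
python3 - <<'E'
from h import *
k=dict(beta=.4,flip=-1); h=np.radians(-90)
line([.55,-.10],.17,h,**k)
pour(h)
print(manip.current_force().round(2),manip.current_clock())
for d in dishes(): print(d)
E
ls pics
```

```text
tip [-0.42 -0.58 -1.78] [-0.6   0.66  0.42  1.59  0.66  1.27 -0.55] 14.8167
[ 0.19  1.28 -1.06] 16.625
(array([ 0.3245, -0.3831]), None, (466, 308), array([26.6, 39.9]), 0)
(array([0.4515, 0.3467]), (np.float64(1.275636451194332), np.float64(0.09323690753276928)), (209, 265), array([36. , 37.7]), 0)
(array([ 0.3641, -0.2388]), (np.float64(2.455895078071488), np.float64(0.17182334490065507)), (414, 294), array([ 71.5, 112.1]), 0)
(array([0.6424, 0.2214]), (np.float64(1.8029662041820929), np.float64(0.09336383181195237)), (253, 200), array([35.1, 37. ]), 0)
(array([ 0.6827, -0.0502]), (np.float64(-1.3663573786544179), np.float64(0.14253680745241318)), (346, 186), array([53.2, 82.1]), 200)
(array([ 0.715 , -0.3843]), (np.float64(3.093727142962914), np.float64(0.20862507698247512)), (461, 174), array([ 70.8, 130.3]), 285)
c1.png
lift.png
pour14.png
side0.png
top0.png
```

Run:
```python
from h import *
a=cv2.imread("pics/pour14.png")[140:420,220:540]; b=viewer.get_image("side")[140:420,220:540,::-1]
cv2.imwrite("pics/c2.png",cv2.resize(np.hstack([a,b]),None,fx=1.25,fy=1.25))
```

```text
(no output)
```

View pics/c2.png

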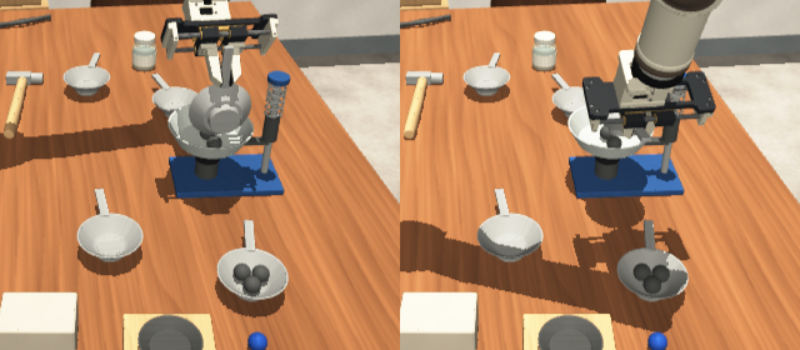

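Run:
```python
from h import *
k=dict(beta=.4,flip=-1); h=np.radians(-90)
print(manip.current_finger_gap(),manip.current_force().round(2),manip.current_tool_pos())
line([.50,.08],.17,h,**k)
manip.sleep(.3)
print(manip.current_finger_gap(),manip.current_force().round(2),manip.current_clock())
a=viewer.get_image("side")[140:420,220:540,::-1]; b=viewer.get_image("top")[140:300,230:510,::-1]
b=cv2.resize(b,(0,0),fx=1.75,fy=1.75); cv2.imwrite("pics/c3.png",np.hstack([a,b]))
```

```text
0.015171980806813073 [ 0.63  0.8  -1.69] [ 0.65250002 -0.1662563   0.20091772]
0.015206478655860724 [ 0.43  0.47 -1.34] 18.3667
```

View pics/c3.png

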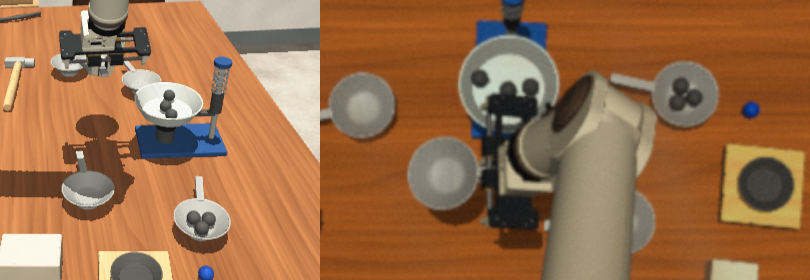

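The pan shows all three balls and the held dish is empty. I'll set that dish down on free bench and do the second loaded dish. The clock reads 18 s.

Run:
```python
from h import *
k=dict(beta=.4,flip=-1); h=np.radians(-90)
line([.44,.12],.10,h,**k); line([.44,.12],.002,h,vel=.1,**k); release(0)
for d in dishes(): print(d)
grasp([.6577,-.3165],1.3346)
print(manip.current_q().round(2))
for hh in range(75,-100,-25): s=ik([.48,-.2],.17,np.radians(hh),**k); print(hh,None if s is None else s.round(2))
```

```text
(array([ 0.3241, -0.3833]), None, (466, 308), array([26.5, 39.5]), 0)
(array([0.4516, 0.3466]), (np.float64(1.2776521387309636), np.float64(0.09328854622597037)), (209, 265), array([36.1, 37.6]), 0)
(array([0.4407, 0.1163]), (np.float64(-1.473775254524251), np.float64(0.09569871209844479)), (289, 268), array([36.3, 37.6]), 10)
(array([ 0.4441, -0.1506]), (np.float64(1.5672481388518258), np.float64(0.13527846504306137)), (382, 267), array([71. , 79.5]), 77)
(array([0.6425, 0.2218]), (np.float64(1.8059326374063307), np.float64(0.09312903216114736)), (253, 200), array([35.3, 36.6]), 0)
(array([ 0.6577, -0.3165]), (np.float64(1.3347569918150108), np.float64(0.09348234925798203)), (438, 193), array([35.3, 36.7]), 195)
(array([ 0.677, -0.024]), None, (337, 188), array([55.9, 56.2]), 184)
grasp gap 0.0152391779757952 0.014996285030759993 F [ 0.04 -0.86 -5.49] t 26.575
[ 0.75  0.97 -1.11  1.43  1.19  1.54  2.42]
75 [ 0.88  0.74 -1.3   1.89  1.01  1.5   2.11]
50 [ 0.81  0.82 -1.2   1.69  0.92  1.61  1.83]
25 [ 0.8   0.88 -1.12  1.52  0.81  1.67  1.58]
0 [ 0.85  0.9  -1.06  1.41  0.69  1.68  1.32]
-25 [ 0.94  0.9  -1.02  1.37  0.56  1.63  1.05]
-50 [ 1.07  0.86 -0.99  1.42  0.43  1.52  0.77]
-75 [ 1.23  0.78 -0.97  1.55  0.3   1.35  0.5 ]
```

Run:
```python
from h import *
k=dict(beta=.4,flip=-1)
line([.48,-.25],.17,1.3346,**k)
swing([.48,-.25],.17,1.3346,np.radians(-90),**k)
h=np.radians(-90)
q=manip.current_q(); print(q.round(2))
line([.60,-.14],.17,h,**k); print(manip.current_q().round(2))
for t in (0,26,50,75): print(np.round(ik(0,0,h,th=np.radians(t),lip=lip(h,.15),**k),2))
```

```text
[ 1.27  0.71 -0.83  1.56  0.16  1.28  0.46]
[ 1.01  0.76 -0.82  1.48  0.16  1.23  0.24]
[ 0.89  0.86 -0.79  1.43  0.2   1.15  0.18]
[ 0.62  0.62 -0.65  1.54  0.46  1.13 -0.14]
[ 0.33  0.57 -0.57  1.58  0.8   1.29 -0.5 ]
[ 0.15  0.73 -0.7   1.55  1.18  1.7  -0.83]
```

Continuous; pour.

Run:
```python
from h import *
k=dict(beta=.4,flip=-1); h=np.radians(-90)
pour(h)
line([.55,-.25],.17,h,**k)
print(manip.current_q().round(2),manip.current_clock())
a=viewer.get_image("side")[140:420,220:540,::-1]; t=viewer.get_image("top"); b=t[140:300,230:510,::-1]
b=cv2.resize(b,(0,0),fx=1.75,fy=1.75); cv2.imwrite("pics/c4.png",np.hstack([a,b]))
for d in dishes(t): print(d)
```

```text
tip [-0.04 -0.2  -1.98] [-0.03  0.67 -0.42  1.56  1.05  1.56 -0.78] 36.225
[ 1.12  0.77 -0.76  1.41  0.15  1.31  0.42] 39.075
(array([0.4412, 0.1163]), (np.float64(-1.5707116411917073), np.float64(0.09207735719091077)), (289, 268), array([36. , 37.6]), 0)
(array([ 0.4457, -0.206 ]), (np.float64(1.6233603467835684), np.float64(0.09202136437632152)), (402, 266), array([36.4, 37.3]), 0)
(array([0.4516, 0.3466]), (np.float64(1.2758118609850102), np.float64(0.09336023986401346)), (209, 265), array([36.2, 37.6]), 0)
(array([ 0.5808, -0.2766]), (np.float64(-1.4358324081650888), np.float64(0.07547965104457381)), (425, 219), array([38.9, 42.2]), 15)
(array([0.6424, 0.2214]), (np.float64(1.8014319269979333), np.float64(0.09335515506604283)), (253, 200), array([35.2, 37. ]), 0)
(array([ 0.6374, -0.5142]), (np.float64(-2.9614847928655057), np.float64(0.21568802164044437)), (507, 200), array([32.3, 43. ]), 150)
(array([ 0.6686, -0.0239]), None, (337, 190), array([54.9, 55.3]), 351)
```

View pics/c4.png

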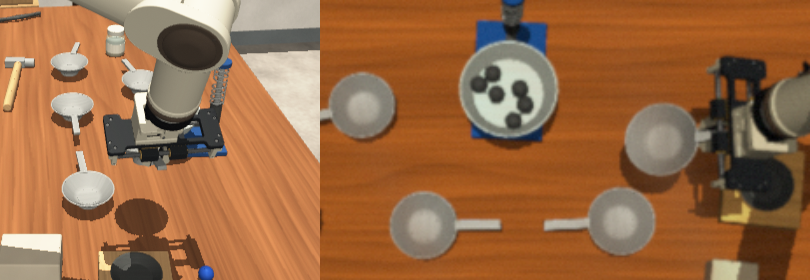

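The pan now holds all six balls, at (480–530, 75–125) in the crop, and sits lower. Next I seat the held dish in the cup.

```bash
cat >> h.py <<'E'
def seat(n,h,beta=.4,flip=-1):
    k=dict(beta=beta,flip=flip); z=.036+.014*n
    line(SEAT,z+.05,h,**k); line(SEAT,z+.008,h,vel=.1,**k); f0=manip.current_force()
    line(SEAT,z+.001,h,vel=.04,**k); print("seat dF",(manip.current_force()-f0).round(2)); release(z)
    print("t",manip.current_clock())
E
python3 - <<'E'
from h import *
seat(0,np.radians(-90))
line([.40,-.30],.22,np.radians(-90),beta=.4,flip=-1)
snap("side","s1")
E
```

```text
seat dF [-0.24 -1.86 -0.21]
t 43.1083
```

View pics/s1.png

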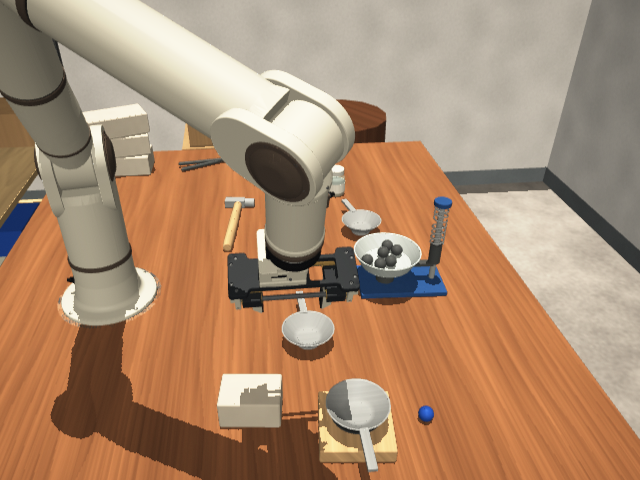

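The first dish sits upright in the seat at (357,407), with its handle toward -y, and the pan is down. Next is the near empty dish, found again first.

```bash
cat >> h.py <<'E'
def find(x,y,im=None):
    c=[d for d in dishes(im) if d[1] and d[1][1]<.11 and np.hypot(d[0][0]-x,d[0][1]-y)<.09]
    d=min(c,key=lambda d:np.hypot(d[0][0]-x,d[0][1]-y)); print("found",d[:3]); return d[0],d[1][0]
E
python3 - <<'E'
from h import *
manip.move_pose(*tool([.55,.0],.2,np.radians(93),beta=.4,flip=-1))
im=viewer.get_image("top")
for d in dishes(im): print(d[:4], cast(viewer.get_calibration("top"),d[2],.074)[:2].round(4))
c,h=find(.4457,-.206,im)
grasp(c,h)
k=dict(beta=.4,flip=-1)
line([.47,-.30],.17,h,**k)
for hh in (60,90,110,130): s=ik(SEAT,.1,np.radians(hh),**k); print(hh,None if s is None else s.round(2))
print(manip.current_q().round(2))
E
```

```text
(array([0.4517, 0.3468]), (np.float64(1.2794445296136991), np.float64(0.09305223126114079)), (209, 265), array([35.9, 37.7])) [0.4466 0.3387]
(array([ 0.362 , -0.2424]), (np.float64(0.7933018779650326), np.float64(0.1883739053556573)), (415, 295), array([ 89.3, 125.4])) [ 0.3599 -0.2366]
(array([ 0.5106, -0.4524]), (np.float64(-1.568733195927474), np.float64(0.09044802035855243)), (487, 243), array([37.1, 38.9])) [ 0.5048 -0.4417]
(array([0.5952, 0.1115]), (np.float64(1.179944061066125), np.float64(0.2550439430570977)), (291, 215), array([118.6, 158.6])) [0.5886 0.1086]Traceback (most recent call last):
  File "<stdin>", line 5, in <module>
  File "h.py", line 73, in find
    d=min(c,key=lambda d:np.hypot(d[0][0]-x,d[0][1]-y)); print("found",d[:3]); return d[0],d[1][0]
ValueError: min() iterable argument is empty
```

```bash
sed -i 's/^SEAT=.*//; s/SEAT=np.array(\[.504,-.4405\])/SEAT=np.array([.5045,-.4412])/' h.py
cat >> h.py <<'E'
def look(x,y):
    manip.movej([-0.983, 0.501, -0.427, 1.55, 0.221, 1.138, 1.2]); return find(x,y)
E
python3 - <<'E'
from h import *
c,h=look(.4457,-.206); print(manip.current_clock())
grasp(c,h)
k=dict(beta=.4,flip=-1)
line([.47,-.30],.17,h,**k)
for hh in (60,90,110,130): s=ik(SEAT,.1,np.radians(hh),**k); print(hh,None if s is None else s.round(2))
print(manip.current_q().round(2))
E
```

```text
found (array([ 0.4454, -0.2058]), (np.float64(1.6198268252682908), np.float64(0.0915497964895415)), (402, 266))
48.55
grasp gap 0.015097103118145024 0.01530252343673414 F [ 0.54 -0.21 -2.84] t 54.3083
60 [ 0.96  0.84 -0.9   1.61  1.05  1.34  2.35]
90 [-0.5   1.02  1.35  1.94 -0.95  0.82 -1.94]
110 [-0.49  0.92  1.35  2.08 -1.15  0.72 -1.34]
130 [-0.39  0.86  1.35  2.15 -1.37  0.76 -0.69]
[ 1.15  0.57 -1.28  2.04  1.04  1.21  2.57]
```

Run:
```python
from h import *
k=dict(beta=.4,flip=-1)
line([.47,-.33],.17,np.radians(70),**k); line([.49,-.38],.17,np.radians(50),**k)
seat(1,np.radians(50))
line([.42,-.25],.2,np.radians(0),**k)
c,h=look(.4412,.1163)
im=viewer.get_image("top")
for d in dishes(im): print(d[:3], cast(viewer.get_calibration("top"),d[2],.088)[:2].round(4))
grasp(c,h)
print(manip.current_q().round(2))
for hh in (0,-45,-90): s=ik(SEAT,.16,np.radians(hh),**k); print(hh,None if s is None else s.round(2))
snap("side","s2")
```

```text
seat dF [-0.07 -0.93  1.01]
t 59.7167
found (array([0.4412, 0.116 ]), (np.float64(-1.5695694533363849), np.float64(0.0917528223016137)), (289, 268))
(array([ 0.3245, -0.3844]), None, (466, 308)) [ 0.3227 -0.3728]
(array([0.4411, 0.1159]), (np.float64(-1.5687820295162798), np.float64(0.0915919068545548)), (289, 268)) [0.4353 0.1124]
(array([0.4516, 0.3467]), (np.float64(1.2761067226500122), np.float64(0.0929166383232825)), (209, 265)) [0.4448 0.3358]
(array([ 0.5187, -0.452 ]), (np.float64(0.7640811561279687), np.float64(0.09631805072509907)), (487, 240)) [ 0.511  -0.4383]
(array([0.6424, 0.2213]), (np.float64(1.8020673423466602), np.float64(0.09361089629812602)), (253, 200)) [0.6297 0.2155]
(array([ 0.6685, -0.0239]), None, (337, 190)) [ 0.657  -0.0224]
grasp gap 0.015077867023455115 0.014806499648037274 F [-0.59 -0.67 -2.68] t 69.175
[-0.04  0.26  0.21  2.14 -0.58  0.91  0.57]
0 [0.44 0.89 0.17 1.02 0.08 1.58 2.13]
-45 [ 0.57  1.    0.34  0.84 -0.28  1.73  1.61]
-90 [ 0.63  0.9   0.5   1.09 -0.58  1.6   1.12]
```

View pics/s2.png

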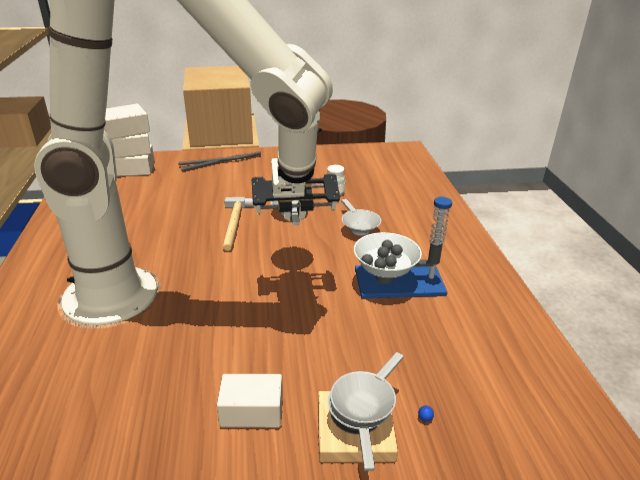

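Run:
```python
from h import *
a=cv2.imread("pics/s2.png")[340:480,300:440]; b=viewer.get_image("top")[210:280,450:520,::-1]
cv2.imwrite("pics/c5.png",np.hstack([cv2.resize(a,(420,420),interpolation=3),cv2.resize(b,(380,420),interpolation=3)]))
```

```text
(no output)
```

View pics/c5.png

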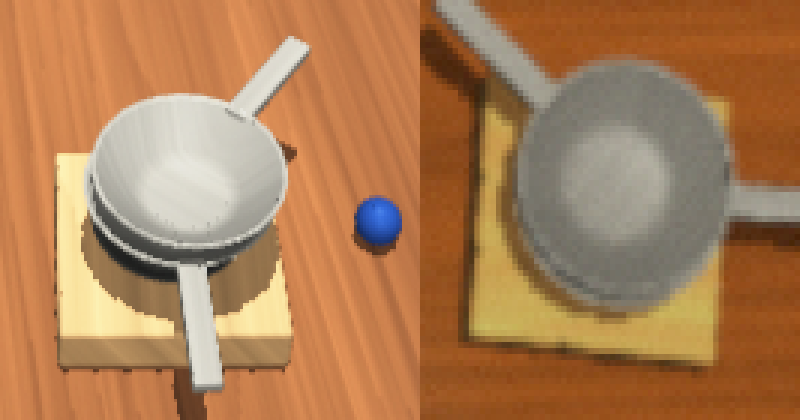

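The two dishes are nested upright, the upper one offset about 3 mm, which is within the play. I'll place the third dish 3 mm further along +x.

```bash
sed -i 's/SEAT=np.array(\[.5045,-.4412\])/SEAT=np.array([.507,-.440])/' h.py
python3 - <<'E'
from h import *
k=dict(beta=.4,flip=-1); h=-1.57
line([.44,-.25],.17,h,**k)
seat(2,h)
line([.42,-.30],.24,h,**k)
c,h=look(.6424,.2213)
im=viewer.get_image("top")
for d in dishes(im): print(d[:3], cast(viewer.get_calibration("top"),d[2],.102)[:2].round(4))
grasp(c,h,flip=1,beta=.2)
k=dict(beta=.2,flip=1)
print(manip.current_q().round(2))
for hh in (100,130): s=ik(SEAT,.16,np.radians(hh),**k); print(hh,None if s is None else s.round(2))
a=viewer.get_image("side")[340:480,300:440,::-1]; b=im[210:280,450:520,::-1]
cv2.imwrite("pics/c6.png",np.hstack([cv2.resize(a,(420,420),interpolation=3),cv2.resize(b,(380,420),interpolation=3)]))
E
```

```text
seat dF [ 0.99 -1.08  1.04]
t 75.1667
found (array([0.6425, 0.2214]), (np.float64(1.80261636087077), np.float64(0.09348714048009074)), (253, 200))
(array([ 0.324 , -0.3837]), None, (466, 308)) [ 0.322  -0.3696]
(array([0.4516, 0.3466]), (np.float64(1.2764157785129502), np.float64(0.09302164954122762)), (209, 265)) [0.443  0.3328]
(array([ 0.5182, -0.4547]), (np.float64(-1.62932569050274), np.float64(0.0923125101163218)), (488, 240)) [ 0.5086 -0.4373]
(array([0.6425, 0.2215]), (np.float64(1.8030694356018977), np.float64(0.093346954247136)), (253, 200)) [0.6262 0.2136]
(array([ 0.6685, -0.0239]), None, (337, 190)) [ 0.6533 -0.0222]
grasp gap 0.015089227623748862 0.014644263787773339 F [-0.06  0.42 -2.29] t 84.8583
[-0.71  0.65  0.22  1.47  0.07  1.09 -0.34]
100 [ 0.12  0.42  0.49  1.84 -0.07  0.79  0.78]
130 [ 0.19  0.36  0.53  1.93 -0.21  0.71  1.52]
```

View pics/c6.png

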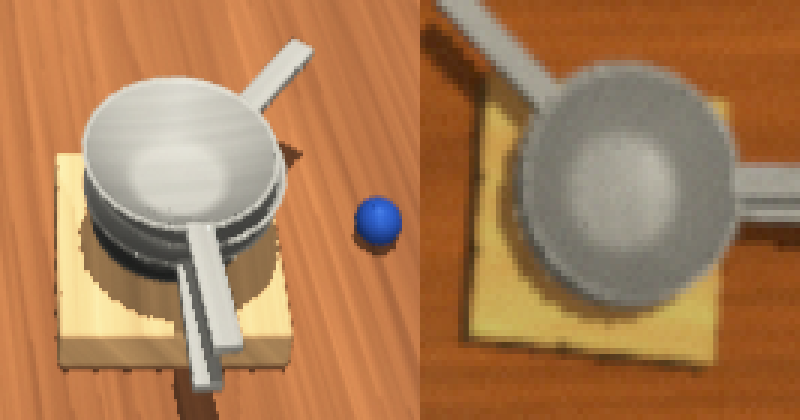

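The three dishes are nested level. Now the fourth, going round in front of the pan.

Run:
```python
from h import *
k=dict(beta=.2,flip=1); h=1.80
line([.47,.15],.18,h,**k); line([.45,-.25],.18,h,**k)
seat(3,h,**k)
line([.44,-.25],.24,h,**k)
c,h=look(.4516,.3466)
im=viewer.get_image("top")
for d in dishes(im): print(d[:3], cast(viewer.get_calibration("top"),d[2],.116)[:2].round(4))
k=dict(beta=-.1,flip=1)
for z in (0,.1): s=ik(c,z,h,**k); print(s.round(2))
grasp(c,h,**k)
print(manip.current_q().round(2))
a=viewer.get_image("side")[320:460,300:440,::-1]; b=im[210:280,450:520,::-1]
cv2.imwrite("pics/c7.png",np.hstack([cv2.resize(a,(420,420),interpolation=3),cv2.resize(b,(380,420),interpolation=3)]))
```

```text
seat dF [1.64 1.1  0.84]
t 92.05
found (array([0.4516, 0.3469]), (np.float64(1.2760209188826035), np.float64(0.09295893783377804)), (209, 265))
(array([ 0.3251, -0.3837]), None, (466, 308)) [ 0.3212 -0.3664]
(array([0.4516, 0.3467]), (np.float64(1.2768621592020357), np.float64(0.09308172896848196)), (209, 265)) [0.4412 0.3298]
(array([ 0.5194, -0.457 ]), (np.float64(-1.643215552871085), np.float64(0.09287734564104132)), (489, 240)) [ 0.5062 -0.4362]
(array([ 0.6685, -0.0239]), None, (337, 190)) [ 0.6497 -0.0221]
[-0.89  0.67  0.2   1.82 -0.31  0.6  -0.78]
[-0.91  0.52  0.22  1.79 -0.23  0.78 -0.85]
grasp gap 0.015090504585284126 0.014980256094992369 F [ 0.36 -0.57 -3.03] t 100.825
[-0.92  0.47  0.24  1.76 -0.21  0.85 -0.87]
```

View pics/c7.png

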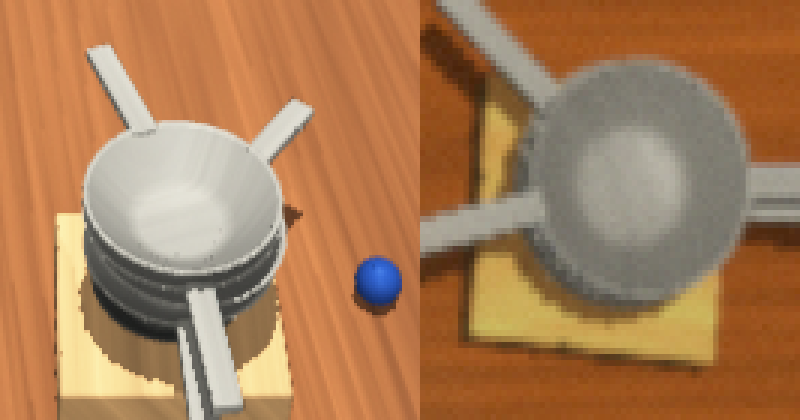

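The four dishes are nested upright. Now the last one.

Run:
```python
from h import *
k=dict(beta=-.1,flip=1)
line([.46,.15],.18,1.3,**k); line([.44,-.22],.19,1.1,**k); line([.46,-.30],.19,np.radians(45),**k)
seat(4,np.radians(45),**k)
line([.44,-.25],.26,np.radians(45),**k)
manip.movej([-0.983, 0.501, -0.427, 1.55, 0.221, 1.138, 0.])
im=viewer.get_image("top")
for d in dishes(im): print(d[:3], cast(viewer.get_calibration("top"),d[2],.130)[:2].round(4))
a=viewer.get_image("side")[:,:,::-1]; b=im[110:350,150:510,::-1]
cv2.imwrite("pics/end.png",np.hstack([a[160:480,180:500],cv2.resize(b,(480,320),interpolation=3)]))
print(manip.current_clock())
```

```text
seat dF [-0.78 -0.32  2.38]
t 108.35
(array([ 0.3242, -0.3839]), None, (466, 308)) [ 0.3205 -0.3632]
(array([ 0.5205, -0.4596]), (np.float64(0.7617071586700005), np.float64(0.10153321429301553)), (490, 240)) [ 0.5038 -0.4351]
(array([ 0.6685, -0.0239]), None, (337, 190)) [ 0.646 -0.022]
112.7167
```

View pics/end.png

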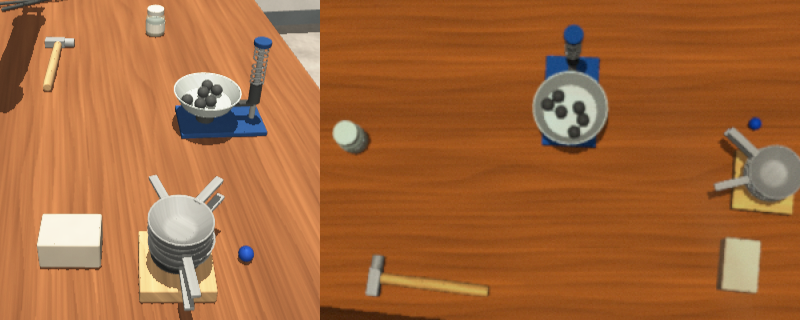

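The final picture shows five dishes nested upright in the seat and all six balls in the lowered pan. The hammer, brick and jar are where they started.

```bash
python3 -c "
from bench import manip
print(manip.hand_in())"
```

```text
the job is handed in; nothing more can be done
None
```

I handed the job in at about 113 s: all six balls are in the lowered pan, all five dishes are stacked upright in the seat, and the hammer, brick and jar were left alone; no verdict came back.

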